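Raise the air regulator by one click and lock its knob

TASK

Raise this station's air pressure by one click: with a fingertip against the knurled rim of the regulator's raised knob, turn the knob clockwise (seen from above) until it snaps into the next click, without gripping it. Then press the knob straight down with a fingertip until it is fully down and locked, and leave the other things on the bench where they are.

Things in the scene. Friction and masses are not known exactly. Their poses are not given: they have to be found in the camera images.
- air_unit: Air service unit bolted to the bench; origin: centre of its 130 x 150 mm foot, on the bench; z up; gauge side faces its own -x. Left half (+y): filter with clear bowl, 171 mm high, and a pipe at y 87 mm. Right half: regulator, its vertical knob axis at x 0, y -30 mm. The gauge (159 mm high) reaches 52 mm to -x. Nothing but the knob is above 180 mm.
- reg_knob (a joint): Angle (rad) of the black ribbed regulator knob, a cylinder 48 mm across, 30 mm high, vertical axis; grows clockwise seen from above. It rests in clicks 0.524 rad (30 deg) apart, at multiples of 0.524, and starts at 0 or 0.524. About 2 N along the rim takes it out of a click; past half-way it snaps on into the next. It turns only while raised.
- knob_lock (a joint): How far the knob is pressed down (m): 0 raised (start), 0.005 fully down and locked. Moves straight down against about 8 N of friction, no spring, and stays where left; goes fully down only when the knob sits in a click. Pushing down with more than about 7 N while turning starts to lock it too early.
- knob_top (a point): Centre of the knob's flat top, on its axis, 217 mm above the bench raised, 212 mm locked; turns with the knob. Round the knob's foot is a flange of radius 34 mm, top at 180 mm, with 12 white ticks, one for each click.
- knob_line (a point): Outer end of the white line on the knob's top, 20 mm from the axis. In click 0 the line points along the unit's own -x (to the gauge); it turns clockwise with reg_knob.
- spray_can: Aerosol can, upright, 53 mm diameter, 155 mm high; origin at the centre of its underside. Leave it alone.
- tape_measure: Black tape measure lying flat, 72 x 68 x 38 mm; origin at the centre of its underside. Leave it alone.
- screwdriver: Screwdriver 190 mm long lying on the bench along its own x, handle to -x, handle 26 mm thick. Leave it alone.
- parts_bin: Open black bin 110 x 160 x 60 mm with small steel nuts, behind the unit; origin at the centre of its underside. Leave it alone.
Things that resemble listed ones, but are neither listed nor needed, are in the scene too. What is shaped like the air_unit but purple is not meant.

How it is judged:
On the way:
1. the knob, still raised, has been turned clockwise into the next click ((value of joint reg_knob between 0.4236 and 0.6236 rad or value of joint reg_knob between 0.9472 and 1.1472 rad) and value of joint knob_lock below 0.002 m and distance of knob_line from where it was at the start of the episode between 0.0082 and 0.0126 m), for 0.2 s.
At the end, for the whole second after the job is handed in: The knob stands exactly one click (30 degrees, within about 6 degrees) clockwise of where it started, is pressed down by at least 4 of its 5 mm and is still; the four bystanders are within 30 mm of where they stood ((value of joint reg_knob between 0.4236 and 0.6236 rad or value of joint reg_knob between 0.9472 and 1.1472 rad) and distance of knob_line from where it was at the start of the episode between 0.0091 and 0.0137 m and value of joint knob_lock above 0.004 m and velocity of joint reg_knob between -0.1 and 0.1 rad/s and distance of each of spray_can, tape_measure, screwdriver, parts_bin from where it was at the start of the episode below 0.03 m); the robot touches nothing.
It fails at once if the knob is gripped: the gripper's grasp point goes over the knob's axis (within 12 mm) and lower than 12 mm above its top, so that the fingers straddle it (horizontal distance between the grasp point and knob_top below 0.012 m and z of the grasp point in the frame of knob_top below 0.012 m).
It fails at once if a bystander is lifted, tipped over, or shoved more than 30 mm (distance of any of spray_can, tape_measure, screwdriver, parts_bin from where it was at the start of the episode above 0.03 m or angle between spray_can's own z axis and vertical above 0.6 rad).
It also fails if it takes over 38 s, if anything falls off the work surface, if the arm or the gripper's body presses on something with over 40 N, if the wrist force passes 120 N, or if a joint passes its speed limit or range.

ROBOT

A 6-joint arm with a two-finger parallel gripper is mounted at the origin on the work surface. World frame = base frame: x ahead of the robot, y to its left, z up, the work surface at z = 0. Lengths are in m, angles in rad, forces in N, time in s.
With the tool pointing down it reaches from about 0.375 to 0.9 m from the base axis. Payload 3.1 kg.
Tool frame: the origin (TCP) lies midway between the tips of the shut fingers; the grasp point (between the pads) lies 19 mm behind it; z points along the fingers, x is the direction in which the jaws open and shut, and the axes are right-handed (so a half turn about z gives the same grasp; the last joint's range is limited). The gripper opens to 87 mm and grips with 3 to 60 N. Pads are 19 mm wide; open, the fingers measure 117 mm over their backs; the gripper's body (75 mm by 190 mm) begins 51 mm behind the grasp point.
Start: joints at [0.927, 0.527, 1.433, -0, 1.181, -0.178], TCP at [0.28, 0.559, 0.223] pointing down, gripper open.
Joint ranges: [-3.08, 3.08], [-0.75, 2.2], [0.22, 2.44], [-1.43, 4.57], [0, 2.65], [-2.85, 2.85]. Speed limits (rad/s): [2.79, 2.79, 3.14, 3.14, 3.14, 3.14].

INTERFACE

Orientations are given as a unit quaternion [x, y, z, w].
In Python, from rig import * gives the robot as it stands.
- The arm moves only by the tool drive_tool, never from a script. Its argument "plan" is a list of rows, each an object with "offset": the shift along the tool's x, y, z in cm, a list of three; "delta_rot": the turn, a rotation vector about the tool's x, y, z in degrees, a list of three; "jaw": the finger opening in cm, from 0 to 8.7. In form: [{"offset": [dx, dy, dz], "delta_rot": [wx, wy, wz], "jaw": jaw}, ...]. A call has exactly 8 rows; each row is the pose to reach, as a shift and turn from the pose commanded when the call began, along the tool's axes at that moment; what a row does not reach only later rows make up. A row lasts 1/12 s, in which the tool goes at most 41.7 mm and 7.16 degrees, less where a joint would pass 70% of its speed; a pose out of reach is approached as far as the arm can. A call with a gripper value outside its range is refused whole. The fingers move at their own pace and stop on an object; "squeeze" is the grip in N (left out, the last holds). Time passes only in rows, so rows that repeat a pose let the fingers close, or fill a call up. It gives the time, the measured TCP pose, the force and the opening at its end, in the units of the state.
- get_obs(): the state, without advancing time (a new reading comes with each control period).
- camera(name): name is "scene" or "top" or "wrist"; returns the picture (400x640x3 uint8, red, green, blue); there is no depth.
- calibration(name): a dict with "K" (3x3 intrinsics, pixels), "distortion" ([k1, k2, p1, p2, k3] as OpenCV has them; the pictures are not rectified), "pose" (4x4, takes a point from camera to world coordinates); the wrist camera has in their place "tool_from_camera" (4x4, takes a point from camera to tool coordinates, whose origin is the TCP and whose axes are the tool frame's). Camera axes: x right, y down, z forward; pixel columns grow to the right and rows downward; lengths in m; the calibration is good to about 2 mm. A picture is of the moment at which its call begins: read the wrist's pose just before it. calibration takes no time and is no camera call.
- hand_in(): hands the job in, once; it reports no verdict.
The state is a dict: "time": time; "q": joint angles; "joint_velocities": joint speeds; "joint_torque": joint torques, N m; "position": TCP position; "tool_rot": TCP orientation; "ft_force": force on the tool from outside, world axes, zero at the start; "moment": the same for the moment, N m; "grip_width": finger opening in m.
Only numpy, scipy, OpenCV 4.12 (cv2) and the standard library are available. Lean on these libraries where they do the work, as an engineer would, in place of code of your own. Each camera call takes 0.05 s, during which the arm holds its last target.

## Working session

There is one attempt and no reset: what is moved stays moved. The work goes in short steps, Python scripts to look and compute and a tool call to move; the robot and the scene stay as the last step left them, time stands still between calls to the robot, and variables do not carry over. Pictures are saved under pics/ and viewed, and the job is handed in when it is done.

Besides the shell and the picture viewer there is one more tool, called after "Call:" in YAML: its name, and indented under it one key for each argument. drive_tool: Moves the arm, as the interface text tells. Its arguments: {"type":"object","properties":{"plan":{"type":"array","items":{"type":"object","properties":{"offset":{"type":"array","items":{"type":"number"}},"delta_rot":{"type":"array","items":{"type":"number"}},"jaw":{"type":"number"}}}},"squeeze":{"type":"number"}},"required":["plan"]}

```bash
ls; mkdir -p pics; python3 - <<'E'
from rig import *
import cv2, numpy as np
print(get_obs())
for n in("scene","top"):
    im=camera(n); cv2.imwrite(f"pics/{n}0.png",im[:,:,::-1]); c=calibration(n); print(n,{k:np.round(v,4).tolist() for k,v in c.items()})
print(calibration("wrist"))
E
```

```text
pics
{'time': 0.0, 'q': array([ 9.27474917e-01,  5.28469373e-01,  1.43393939e+00, -2.45451207e-05,
        1.18138407e+00, -1.78448531e-01]), 'joint_velocities': array([ 0.0008908 ,  0.00099909, -0.00037149, -0.00080608,  0.00018546,
        0.00118052]), 'joint_torque': array([ 7.29351359e-04, -4.40046072e+01, -1.76591170e+01,  6.33728877e-02,
        5.83772594e-02, -1.57879476e-04]), 'position': array([0.27968606, 0.55808717, 0.22155787]), 'tool_rot': array([ 8.50969761e-01,  5.25213533e-01, -1.01968617e-03,  4.12996198e-04]), 'ft_force': array([0.18781647, 0.39783401, 0.484143  ]), 'moment': array([-0.02937948, -0.00660356,  0.03564504]), 'grip_width': 0.08712124709650391}
scene {'K': [[420.4833, 0.0, 325.7049], [0.0, 420.4833, 199.4126], [0.0, 0.0, 1.0]], 'distortion': [-0.0327, 0.0, 0.0, 0.0, 0.0], 'pose': [[-0.4835, 0.7437, -0.4616, 1.0014], [0.8753, 0.4081, -0.2593, 0.3401], [-0.0045, -0.5294, -0.8484, 1.0405], [0.0, 0.0, 0.0, 1.0]]}
top {'K': [[461.5608, 0.0, 320.4749], [0.0, 461.5608, 192.711], [0.0, 0.0, 1.0]], 'distortion': [-0.0029, 0.0, 0.0, 0.0, 0.0], 'pose': [[-0.015, -0.9897, 0.1423, 0.3359], [-0.9999, 0.015, -0.001, 0.0461], [-0.0012, -0.1423, -0.9898, 1.4167], [0.0, 0.0, 0.0, 1.0]]}
{'K': array([[339.10284382,   0.        , 325.40869217],
       [  0.        , 339.10284382, 196.97568118],
       [  0.        ,   0.        ,   1.        ]]), 'distortion': array([-0.05236746,  0.        ,  0.        ,  0.        ,  0.        ]), 'tool_from_camera': array([[ 9.99999581e-01, -8.78255899e-04,  2.58700446e-04,
         1.04729700e-03],
       [ 7.77500340e-04,  9.63807178e-01,  2.66599174e-01,
        -7.23325610e-02],
       [-4.83479645e-04, -2.66598862e-01,  9.63807457e-01,
        -1.61823148e-01],
       [ 0.00000000e+00,  0.00000000e+00,  0.00000000e+00,
         1.00000000e+00]])}
```

View pics/scene0.png

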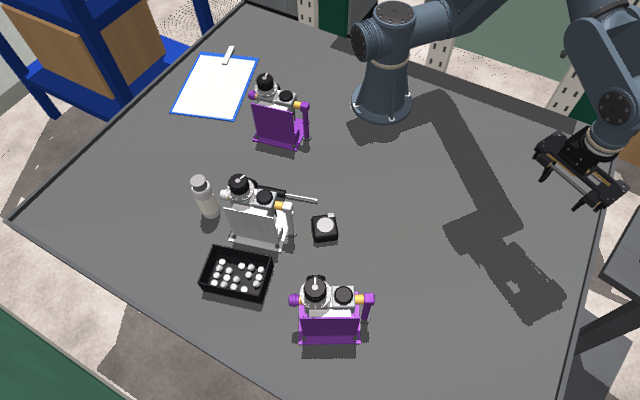

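View pics/top0.png

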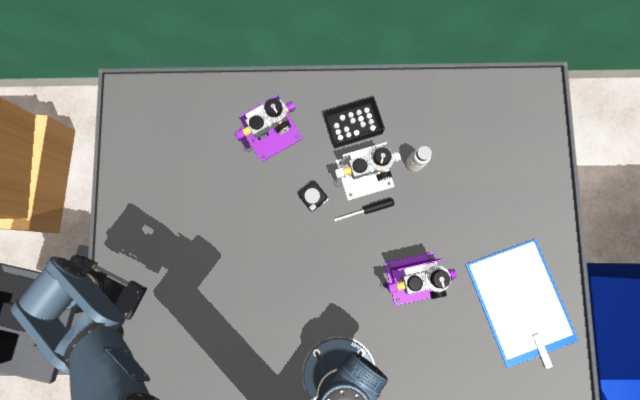

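The white/grey unit is at about (368,170) in the top view with its knob at (382,157). In the scene view its knob is at (238,185). Both purple units are decoys. I'll zoom in next.

```bash
cat > h.py <<'E'
import cv2, numpy as np
from scipy.spatial.transform import Rotation as R
def ray(cal,uv,pose=None):
    p=cv2.undistortPoints(np.array([[uv]],float),cal["K"],cal["distortion"])[0,0]
    P=cal["pose"] if pose is None else pose
    d=P[:3,:3]@np.array([p[0],p[1],1.]); return P[:3,3],d
def onz(cal,uv,z,pose=None):
    o,d=ray(cal,uv,pose); return o+d*(z-o[2])/d[2]
def proj(cal,X,pose=None):
    P=np.linalg.inv(cal["pose"] if pose is None else pose)
    return cv2.projectPoints(np.atleast_2d(X).astype(float),cv2.Rodrigues(P[:3,:3])[0],P[:3,3],cal["K"],cal["distortion"])[0][:,0]
def wpose(o,cal):
    T=np.eye(4);T[:3,:3]=R.from_quat(o["tool_rot"]).as_matrix();T[:3,3]=o["position"]
    return T@cal["tool_from_camera"]
E
python3 - <<'E'
import cv2
a=cv2.imread("pics/top0.png")[110:220,310:450]; cv2.imwrite("pics/topz.png",cv2.resize(a,None,fx=5,fy=5,interpolation=cv2.INTER_CUBIC))
a=cv2.imread("pics/scene0.png")[160:260,180:350]; cv2.imwrite("pics/scenez.png",cv2.resize(a,None,fx=4.5,fy=4.5,interpolation=cv2.INTER_CUBIC))
E
```

```text
(no output)
```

View pics/topz.png

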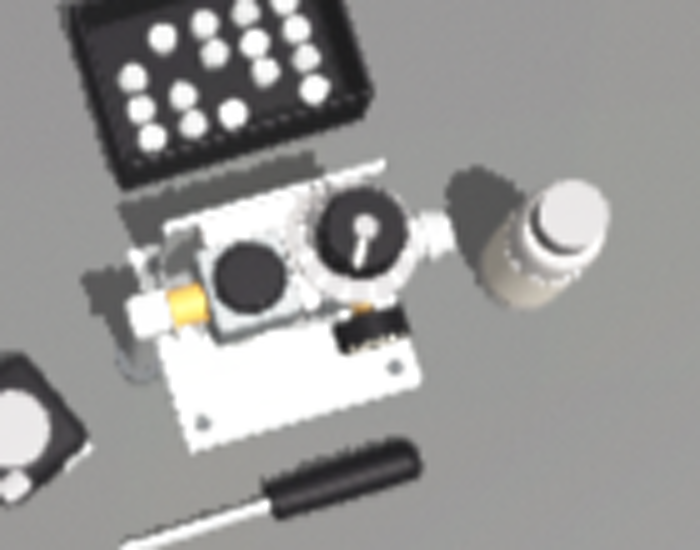

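View pics/scenez.png

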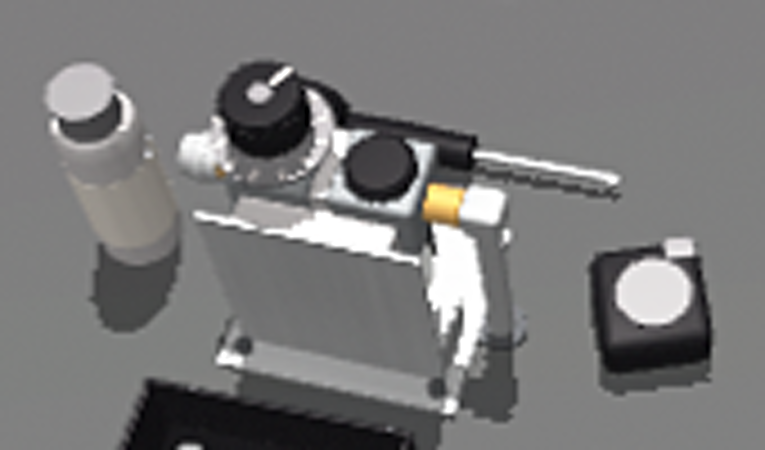

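```bash
python3 - <<'E'
from rig import *
from h import *
t=calibration("top");s=calibration("scene")
f=lambda x,y:(310+x/5-.4,110+y/5-.4)
g=lambda x,y:(180+x/4.5-.4,160+y/4.5-.4)
kc=onz(t,f(366,226),.217);print("knob top",kc,"scene",onz(s,g(260,93),.217))
# triangulate
o1,d1=ray(t,f(366,226));o2,d2=ray(s,g(260,93))
a=np.linalg.lstsq(np.c_[d1,-d2],o2-o1,rcond=None)[0];print("tri",o1+a[0]*d1,o2+a[1]*d2)
le=onz(t,f(358,268),.217);le2=onz(s,g(290,70),.217);k2=onz(s,g(260,93),.217)
A=onz(t,f(190,450),.006);B=onz(t,f(420,385),.006);print(A,B,np.linalg.norm(A-B))
y=(A-B)/np.linalg.norm(A-B);ang=lambda v:np.degrees(np.arctan2(v[1],v[0]))
print("y ang",ang(y),"-x ang",ang(y)+90,"line",ang(le-kc),np.linalg.norm(le-kc),ang(le2-k2))
# foot-based centre
th=np.arctan2(y[1],y[0])-np.pi/2;Rz=np.array([[np.cos(th),-np.sin(th)],[np.sin(th),np.cos(th)]])
for dx in(65,75): 
  c=(A+B)[:2]/2+Rz@[dx/1000,0];print("origin",c,"knob",c+Rz@[0,-.03],np.degrees(th))
for n,p in(("can",(540,200)),):print(n,onz(t,f(*p),.155))
print("bin",[onz(t,f(*p),.06)[:2] for p in((65,5),(125,185),(370,105))])
E
```

```text
knob top [ 0.60761948 -0.12215166  0.217     ] scene [ 0.60752082 -0.12209267  0.217     ]
tri [ 0.60760009 -0.12213965  0.21708562] [ 0.60755093 -0.12205735  0.21706294]
[ 0.51598985 -0.03849281  0.006     ] [ 0.55436968 -0.18171309  0.006     ] 0.14827360618543736
y ang 105.00152137021914 -x ang 195.00152137021914 line 167.52650182815427 0.02323421073992747 164.7648443990446
origin [ 0.5979645  -0.09327804] knob [ 0.60572984 -0.12225561] 15.00152137021914
origin [ 0.60762368 -0.0906896 ] knob [ 0.61538903 -0.11966716] 15.00152137021914
can [ 0.63506114 -0.22875086  0.155     ]
bin [array([0.7836412 , 0.03454631]), array([6.70629487e-01, 1.52128883e-04]), array([ 0.71802953, -0.14916262])]
```

The two views agree on the knob top, (0.6076, -0.1221, 0.217), which matches the stated height. Unit yaw is 15° and the line points at about 165°, which is 30° clockwise of -x, so the knob starts in click 1. I'll push from the gauge side with shut fingers; the current tool yaw suits this, since clockwise there is tool +x.

```bash
python3 - <<'E'
from rig import *
from h import *
o=get_obs();M=R.from_quat(o["tool_rot"]).as_matrix();print(np.round(M,3))
k=np.array([.6076,-.1221,.217])
ku=M.T@(k-o["position"]);print("knob top in tool cm",ku*100)
E
```

```text
[[ 0.448  0.894 -0.001]
 [ 0.894 -0.448 -0.002]
 [-0.002 -0.    -1.   ]]
knob top in tool cm [-46.11182038  59.80304604   0.53483236]
```

Call:
drive_tool:
  plan:
    - {"offset": [-46.8, 54, -1], "delta_rot": [0, 0, 0], "jaw": 0}
    - {"offset": [-46.8, 54, -1], "delta_rot": [0, 0, 0], "jaw": 0}
    - {"offset": [-46.8, 54, -1], "delta_rot": [0, 0, 0], "jaw": 0}
    - {"offset": [-46.8, 54, -1], "delta_rot": [0, 0, 0], "jaw": 0}
    - {"offset": [-46.8, 54, -1], "delta_rot": [0, 0, 0], "jaw": 0}
    - {"offset": [-46.8, 54, -1], "delta_rot": [0, 0, 0], "jaw": 0}
    - {"offset": [-46.8, 54, -1], "delta_rot": [0, 0, 0], "jaw": 0}
    - {"offset": [-46.8, 54, -1], "delta_rot": [0, 0, 0], "jaw": 0}
  squeeze: 10

```text
time: 0.77
position: [0.4075, 0.2488, 0.2271]
tool_rot: [0.851, 0.525, -0.0, -0.0]
ft_force: [0.9, -0.1, 0.0]
grip_width: 0.0415
```

```bash
cat > st.py <<'E'
from rig import *
from h import *
o=get_obs();M=R.from_quat(o["tool_rot"]).as_matrix()
k=np.array([.6076,-.1221,.217])
print("t",round(o["time"],2),"tcp",np.round(o["position"],4),"knob in tool cm",np.round(M.T@(k-o["position"])*100,2),"F tool",np.round(M.T@o["ft_force"],2),"grip",round(o["grip_width"],4), "zax",np.round(M[:,2],3))
E
python3 st.py
```

```text
t 0.77 tcp [0.4075 0.2488 0.2271] knob in tool cm [-24.2  34.5   1. ] F tool [ 0.3   0.88 -0.04] grip 0.0415 zax [-0. -0. -1.]
```

Call:
drive_tool:
  plan:
    - {"offset": [-24.9, 28.7, -0.5], "delta_rot": [0, 0, 0], "jaw": 0}
    - {"offset": [-24.9, 28.7, -0.5], "delta_rot": [0, 0, 0], "jaw": 0}
    - {"offset": [-24.9, 28.7, -0.5], "delta_rot": [0, 0, 0], "jaw": 0}
    - {"offset": [-24.9, 28.7, -0.5], "delta_rot": [0, 0, 0], "jaw": 0}
    - {"offset": [-24.9, 28.7, -0.5], "delta_rot": [0, 0, 0], "jaw": 0}
    - {"offset": [-24.9, 28.7, -0.5], "delta_rot": [0, 0, 0], "jaw": 0}
    - {"offset": [-24.9, 28.7, -0.5], "delta_rot": [0, 0, 0], "jaw": 0}
    - {"offset": [-24.9, 28.7, -0.5], "delta_rot": [0, 0, 0], "jaw": 0}

```text
time: 1.43
position: [0.5346, -0.0595, 0.2313]
tool_rot: [0.851, 0.525, -0.0, -0.0]
ft_force: [0.0, 0.5, -0.6]
grip_width: 0.0007
```

```bash
python3 st.py
```

```text
t 1.43 tcp [ 0.5346 -0.0595  0.2313] knob in tool cm [-2.32  9.33  1.43] F tool [ 0.49 -0.24  0.64] grip 0.0007 zax [-0.001  0.    -1.   ]
```

Call:
drive_tool:
  plan:
    - {"offset": [-3.0, 3.5, 0], "delta_rot": [0, 0, 0], "jaw": 0}
    - {"offset": [-3.0, 3.8, 0], "delta_rot": [0, 0, 0], "jaw": 0}
    - {"offset": [-3.0, 3.8, 1.8], "delta_rot": [0, 0, 0], "jaw": 0}
    - {"offset": [-3.0, 3.8, 3.6], "delta_rot": [0, 0, 0], "jaw": 0}
    - {"offset": [-3.0, 4.0, 3.6], "delta_rot": [0, 0, 0], "jaw": 0}
    - {"offset": [-3.0, 4.3, 3.6], "delta_rot": [0, 0, 0], "jaw": 0}
    - {"offset": [-3.0, 4.3, 3.6], "delta_rot": [0, 0, 0], "jaw": 0}
    - {"offset": [-3.0, 4.3, 3.6], "delta_rot": [0, 0, 0], "jaw": 0}

```text
time: 2.1
position: [0.5605, -0.1035, 0.1967]
tool_rot: [0.851, 0.526, 0.001, 0.001]
ft_force: [0.0, -1.0, -0.1]
grip_width: 0.0005
```

```bash
python3 st.py; python3 - <<'E'
from rig import *
import cv2
im=camera("wrist")[:,:,::-1];cv2.imwrite("pics/w1.png",im)
im=camera("scene")[:,:,::-1][130:230,160:330];cv2.imwrite("pics/s1.png",cv2.resize(im,None,fx=4.5,fy=4.5,interpolation=2))
E
```

```text
t 2.1 tcp [ 0.5605 -0.1035  0.1967] knob in tool cm [ 0.45  5.05 -2.02] F tool [-0.85  0.44  0.13] grip 0.0005 zax [ 0.002 -0.001 -1.   ]
```

View pics/w1.png

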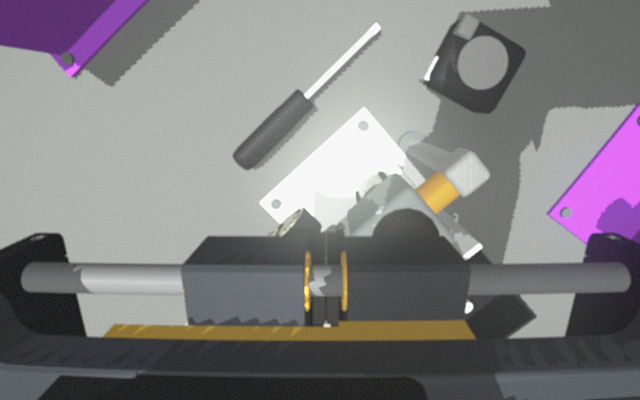

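View pics/s1.png

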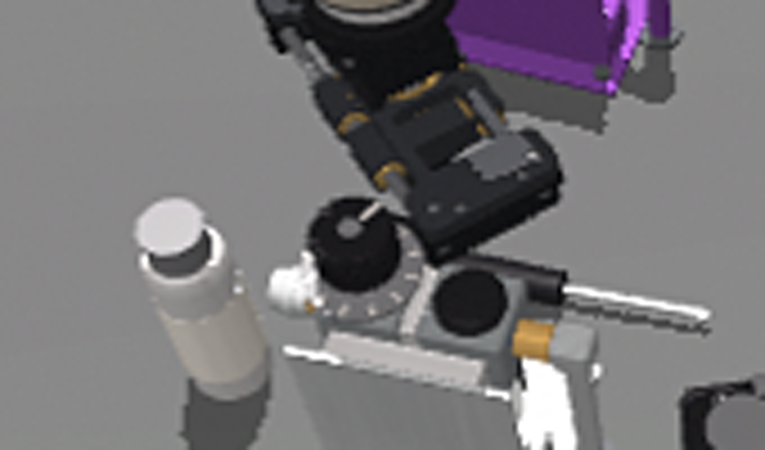

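```bash
python3 - <<'E'
import cv2
a=cv2.imread("pics/w1.png")[180:340,240:420]; cv2.imwrite("pics/w1z.png",cv2.resize(a,None,fx=4.4,fy=3.7,interpolation=cv2.INTER_CUBIC))
E
```

```text
(no output)
```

View pics/w1z.png

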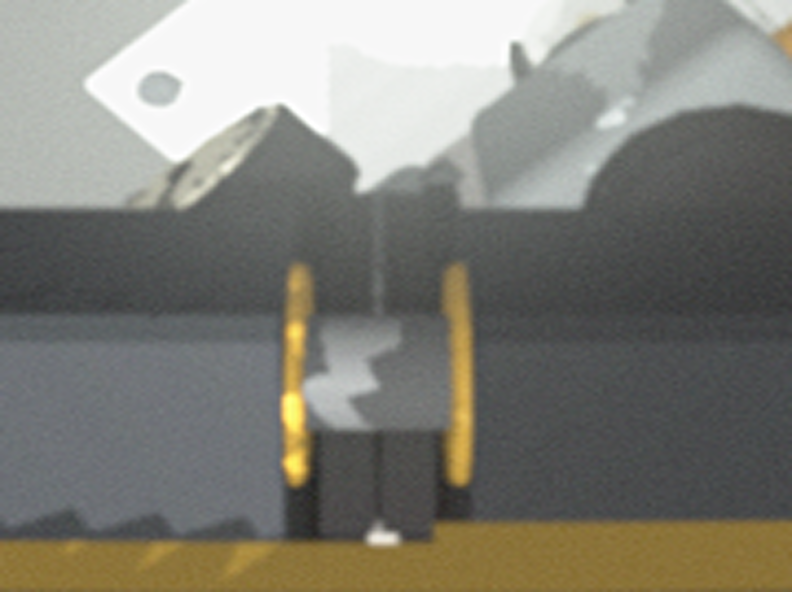

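Call:
drive_tool:
  plan:
    - {"offset": [0.4, 0.3, 0.2], "delta_rot": [0, 0, 0], "jaw": 0}
    - {"offset": [0.4, 0.8, 0.2], "delta_rot": [0, 0, 0], "jaw": 0}
    - {"offset": [0.4, 1.2, 0.2], "delta_rot": [0, 0, 0], "jaw": 0}
    - {"offset": [0.4, 1.4, 0.2], "delta_rot": [0, 0, 0], "jaw": 0}
    - {"offset": [0.4, 1.5, 0.2], "delta_rot": [0, 0, 0], "jaw": 0}
    - {"offset": [0.4, 1.6, 0.2], "delta_rot": [0, 0, 0], "jaw": 0}
    - {"offset": [0.4, 1.7, 0.2], "delta_rot": [0, 0, 0], "jaw": 0}
    - {"offset": [0.4, 1.7, 0.2], "delta_rot": [0, 0, 0], "jaw": 0}

```text
time: 2.87
position: [0.5753, -0.1068, 0.1935]
tool_rot: [0.851, 0.525, -0.001, -0.001]
ft_force: [-2.7, 2.3, 2.6]
grip_width: 0.0006
```

```bash
python3 st.py
```

```text
t 2.87 tcp [ 0.5753 -0.1068  0.1935] knob in tool cm [ 0.08  3.56 -2.37] F tool [ 0.83 -3.47 -2.57] grip 0.0006 zax [-0.003  0.002 -1.   ]
```

Call:
drive_tool:
  plan:
    - {"offset": [0, 0.05, -0.1], "delta_rot": [0, 0, 0], "jaw": 0}
    - {"offset": [0, 0.1, -0.1], "delta_rot": [0, 0, 0], "jaw": 0}
    - {"offset": [0, 0.15, -0.1], "delta_rot": [0, 0, 0], "jaw": 0}
    - {"offset": [0, 0.15, -0.1], "delta_rot": [0, 0, 0], "jaw": 0}
    - {"offset": [0, 0.15, -0.1], "delta_rot": [0, 0, 0], "jaw": 0}
    - {"offset": [0, 0.15, -0.1], "delta_rot": [0, 0, 0], "jaw": 0}
    - {"offset": [0, 0.15, -0.1], "delta_rot": [0, 0, 0], "jaw": 0}
    - {"offset": [0, 0.15, -0.1], "delta_rot": [0, 0, 0], "jaw": 0}

```text
time: 3.53
position: [0.5755, -0.1068, 0.1937]
tool_rot: [0.851, 0.525, -0.002, -0.003]
ft_force: [-4.9, 4.3, 0.8]
grip_width: 0.0006
```

```bash
python3 st.py
```

```text
t 3.53 tcp [ 0.5755 -0.1068  0.1937] knob in tool cm [ 0.07  3.54 -2.35] F tool [ 1.66 -6.31 -0.71] grip 0.0006 zax [-0.006  0.003 -1.   ]
```

Call:
drive_tool:
  plan:
    - {"offset": [0.3, 0.05, 0], "delta_rot": [0, 0, 4], "jaw": 0}
    - {"offset": [0.6, 0.1, 0], "delta_rot": [0, 0, 8], "jaw": 0}
    - {"offset": [0.85, 0.15, 0], "delta_rot": [0, 0, 12], "jaw": 0}
    - {"offset": [1.1, 0.2, 0], "delta_rot": [0, 0, 16], "jaw": 0}
    - {"offset": [1.3, 0.25, 0], "delta_rot": [0, 0, 20], "jaw": 0}
    - {"offset": [1.45, 0.3, 0], "delta_rot": [0, 0, 23], "jaw": 0}
    - {"offset": [1.45, 0.3, 0], "delta_rot": [0, 0, 23], "jaw": 0}
    - {"offset": [1.45, 0.3, 0], "delta_rot": [0, 0, 23], "jaw": 0}

```text
time: 4.2
position: [0.5851, -0.0947, 0.1937]
tool_rot: [0.939, 0.345, -0.002, -0.003]
ft_force: [-4.9, 5.2, 1.1]
grip_width: 0.0001
```

```bash
python3 st.py; python3 - <<'E'
from rig import *
import cv2
im=camera("scene")[:,:,::-1][130:230,160:330];cv2.imwrite("pics/s2.png",cv2.resize(im,None,fx=4.5,fy=4.5,interpolation=2))
E
```

```text
t 4.2 tcp [ 0.5851 -0.0947  0.1937] knob in tool cm [-0.06  3.53 -2.35] F tool [-0.35 -7.18 -1.03] grip 0.0001 zax [-0.005  0.004 -1.   ]
```

View pics/s2.png

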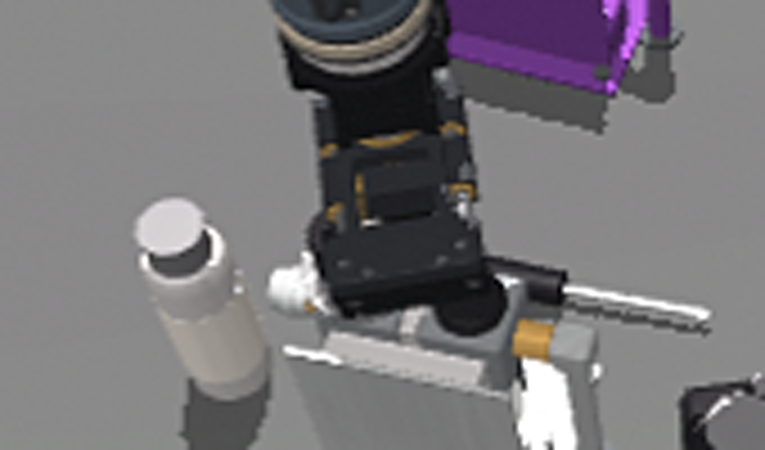

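Call:
drive_tool:
  plan:
    - {"offset": [0.15, 0, 0], "delta_rot": [0, 0, 3], "jaw": 0}
    - {"offset": [0.35, 0, 0], "delta_rot": [0, 0, 6], "jaw": 0}
    - {"offset": [0.35, 0, 0], "delta_rot": [0, 0, 6], "jaw": 0}
    - {"offset": [0.35, 0, 0], "delta_rot": [0, 0, 6], "jaw": 0}
    - {"offset": [0.4, -0.6, 0], "delta_rot": [0, 0, 6], "jaw": 0}
    - {"offset": [0.5, -2.0, 0], "delta_rot": [0, 0, 6], "jaw": 0}
    - {"offset": [0.5, -4.0, 0], "delta_rot": [0, 0, 6], "jaw": 0}
    - {"offset": [0.5, -6.0, 0], "delta_rot": [0, 0, 6], "jaw": 0}

```text
time: 4.92
position: [0.5535, -0.0483, 0.195]
tool_rot: [0.955, 0.295, 0.002, 0.002]
ft_force: [-0.6, 0.9, -1.2]
grip_width: 0.0006
```

```bash
python3 st.py; python3 - <<'E'
from rig import *
import cv2
im=camera("scene")[:,:,::-1];cv2.imwrite("pics/s3f.png",im);im=im[130:230,160:330];cv2.imwrite("pics/s3.png",cv2.resize(im,None,fx=4.5,fy=4.5,interpolation=2))
E
```

```text
t 4.92 tcp [ 0.5535 -0.0483  0.195 ] knob in tool cm [ 0.31  9.15 -2.16] F tool [-0.01 -1.13  1.16] grip 0.0006 zax [ 0.005 -0.002 -1.   ]
```

View pics/s3.png

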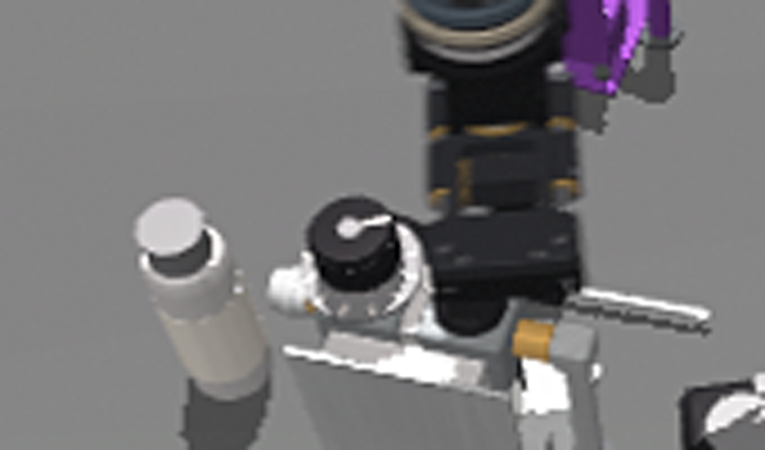

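```bash
python3 - <<'E'
from rig import *
from h import *
s=calibration("scene");g=lambda x,y:(160+x/4.5-.4,130+y/4.5-.4)
a=onz(s,g(349,228),.217);
for e in((390,218),(388,219)):
    b=onz(s,g(*e),.217);print(a,np.degrees(np.arctan2(*(b-a)[1::-1])),np.linalg.norm(b-a))
im=camera("top")[:,:,::-1][130:190,350:420];cv2.imwrite("pics/t3.png",cv2.resize(im,None,fx=8,fy=8,interpolation=2))
E
```

```text
[ 0.6077761  -0.12255902  0.217     ] 135.6703460163402 0.022073170167109593
[ 0.6077761  -0.12255902  0.217     ] 134.77573030582477 0.02093268564524629
```

View pics/t3.png

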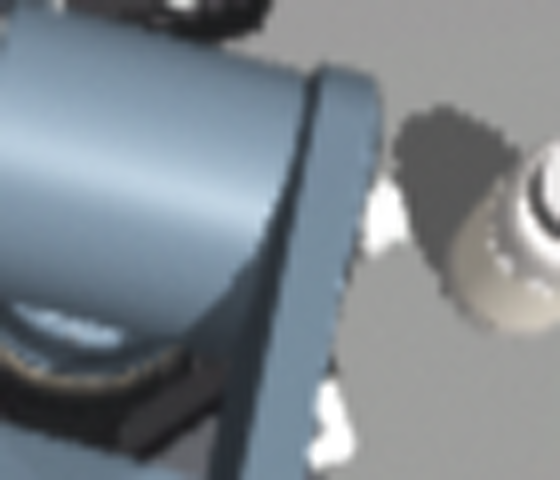

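The line is now at about 135°, exactly one click clockwise of 165°, and the knob is still raised. Next I go up, over the axis, and press down.

Call:
drive_tool:
  plan:
    - {"offset": [0.3, 0, -4.0], "delta_rot": [0, 0, 0], "jaw": 0}
    - {"offset": [0.3, 1, -4.0], "delta_rot": [0, 0, 0], "jaw": 0}
    - {"offset": [0.3, 5, -4.0], "delta_rot": [0, 0, 0], "jaw": 0}
    - {"offset": [0.3, 8, -4.0], "delta_rot": [0, 0, 0], "jaw": 0}
    - {"offset": [0.3, 9.1, -4.0], "delta_rot": [0, 0, 0], "jaw": 0}
    - {"offset": [0.3, 9.1, -3.5], "delta_rot": [0, 0, 0], "jaw": 0}
    - {"offset": [0.3, 9.1, -3.0], "delta_rot": [0, 0, 0], "jaw": 0}
    - {"offset": [0.3, 9.1, -2.8], "delta_rot": [0, 0, 0], "jaw": 0}

```text
time: 5.68
position: [0.6046, -0.1201, 0.2212]
tool_rot: [0.955, 0.295, -0.001, -0.001]
ft_force: [-0.1, 0.9, 0.0]
grip_width: 0.0008
```

```bash
python3 st.py
```

```text
t 5.68 tcp [ 0.6046 -0.1201  0.2212] knob in tool cm [0.14 0.33 0.42] F tool [ 0.45 -0.76 -0.04] grip 0.0008 zax [-0.003  0.001 -1.   ]
```

Call:
drive_tool:
  plan:
    - {"offset": [0.1, 0.2, 0.2], "delta_rot": [0, 0, 0], "jaw": 0}
    - {"offset": [0.1, 0.2, 0.4], "delta_rot": [0, 0, 0], "jaw": 0}
    - {"offset": [0.1, 0.2, 0.6], "delta_rot": [0, 0, 0], "jaw": 0}
    - {"offset": [0.1, 0.2, 0.8], "delta_rot": [0, 0, 0], "jaw": 0}
    - {"offset": [0.1, 0.2, 1.0], "delta_rot": [0, 0, 0], "jaw": 0}
    - {"offset": [0.1, 0.2, 1.2], "delta_rot": [0, 0, 0], "jaw": 0}
    - {"offset": [0.1, 0.2, 1.2], "delta_rot": [0, 0, 0], "jaw": 0}
    - {"offset": [0.1, 0.2, 1.2], "delta_rot": [0, 0, 0], "jaw": 0}

```text
time: 6.35
position: [0.6077, -0.1213, 0.2123]
tool_rot: [0.955, 0.296, 0.0, 0.0]
ft_force: [-1.4, 1.1, 7.3]
grip_width: 0.0003
```

```bash
python3 st.py
```

```text
t 6.35 tcp [ 0.6077 -0.1213  0.2123] knob in tool cm [-0.05  0.06 -0.47] F tool [-0.57 -1.72 -7.29] grip 0.0003 zax [ 0.001  0.    -1.   ]
```

Down about 4.7 mm at 7.3 N, so I press a bit further until the force rises well above friction.

Call:
drive_tool:
  plan:
    - {"offset": [0, 0, 0.2], "delta_rot": [0, 0, 0], "jaw": 0}
    - {"offset": [0, 0, 0.4], "delta_rot": [0, 0, 0], "jaw": 0}
    - {"offset": [0, 0, 0.6], "delta_rot": [0, 0, 0], "jaw": 0}
    - {"offset": [0, 0, 0.7], "delta_rot": [0, 0, 0], "jaw": 0}
    - {"offset": [0, 0, 0.7], "delta_rot": [0, 0, 0], "jaw": 0}
    - {"offset": [0, 0, 0.7], "delta_rot": [0, 0, 0], "jaw": 0}
    - {"offset": [0, 0, 0.7], "delta_rot": [0, 0, 0], "jaw": 0}
    - {"offset": [0, 0, 0.7], "delta_rot": [0, 0, 0], "jaw": 0}

```text
time: 7.02
position: [0.6081, -0.1214, 0.2119]
tool_rot: [0.955, 0.296, 0.002, 0.002]
ft_force: [-10.1, 4.6, 34.8]
grip_width: 0.0005
```

```bash
python3 st.py
```

```text
t 7.02 tcp [ 0.6081 -0.1214  0.2119] knob in tool cm [-0.08  0.03 -0.51] F tool [ -5.67  -9.39 -34.89] grip 0.0005 zax [ 0.004 -0.002 -1.   ]
```

The force rose to 35 N with the tip at 0.2119, a hard stop, so the knob is fully down. I raise straight up, then clear sideways.

Call:
drive_tool:
  plan:
    - {"offset": [0, 0, -0.5], "delta_rot": [0, 0, 0], "jaw": 0}
    - {"offset": [0, 0, -1.5], "delta_rot": [0, 0, 0], "jaw": 0}
    - {"offset": [0, 0, -3], "delta_rot": [0, 0, 0], "jaw": 0}
    - {"offset": [0, -3, -5], "delta_rot": [0, 0, 0], "jaw": 0}
    - {"offset": [0, -7, -5], "delta_rot": [0, 0, 0], "jaw": 0}
    - {"offset": [0, -11, -5], "delta_rot": [0, 0, 0], "jaw": 0}
    - {"offset": [0, -15, -5], "delta_rot": [0, 0, 0], "jaw": 0}
    - {"offset": [0, -15, -5], "delta_rot": [0, 0, 0], "jaw": 0}

```text
time: 7.68
position: [0.5167, 0.0075, 0.2531]
tool_rot: [0.955, 0.298, -0.003, -0.003]
ft_force: [-0.0, -0.6, -0.5]
grip_width: 0.0005
```

```bash
python3 st.py; python3 - <<'E'
from rig import *
import cv2
im=camera("scene")[:,:,::-1];cv2.imwrite("pics/s4f.png",im);im=im[130:230,160:330];cv2.imwrite("pics/s4.png",cv2.resize(im,None,fx=4.5,fy=4.5,interpolation=2))
im=camera("top")[:,:,::-1][80:230,290:450];cv2.imwrite("pics/t4.png",cv2.resize(im,None,fx=4,fy=4,interpolation=2))
E
```

```text
t 7.68 tcp [0.5167 0.0075 0.2531] knob in tool cm [ 0.13 15.86  3.49] F tool [-0.36  0.53  0.52] grip 0.0005 zax [-0.008  0.004 -1.   ]
```

View pics/s4.png

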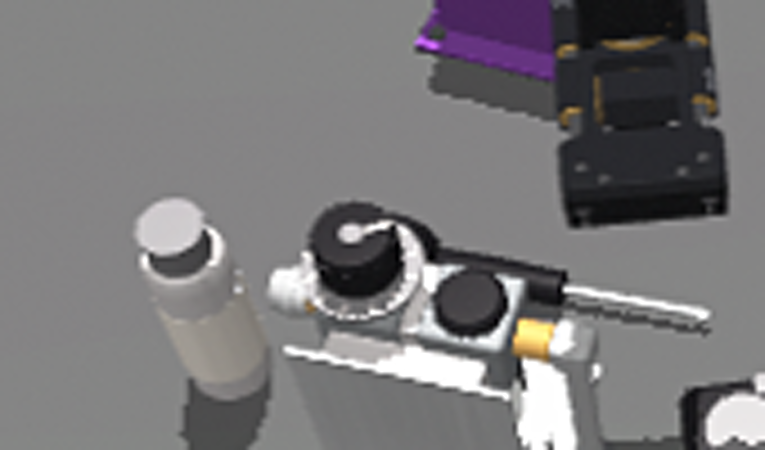

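View pics/t4.png

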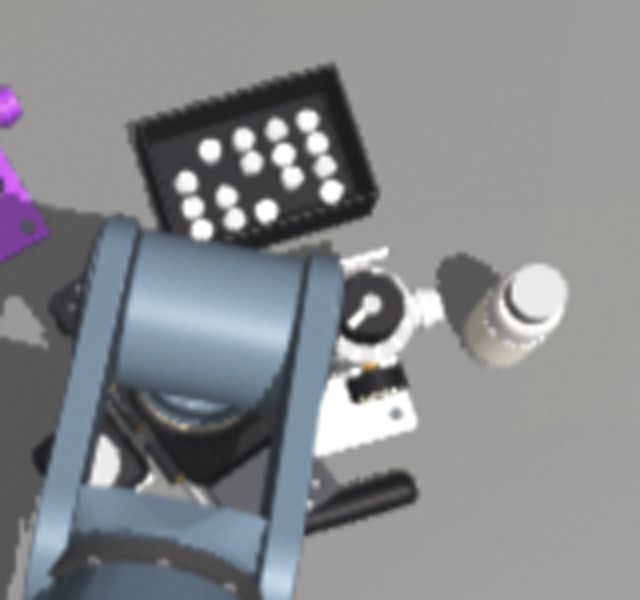

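View pics/s4f.png

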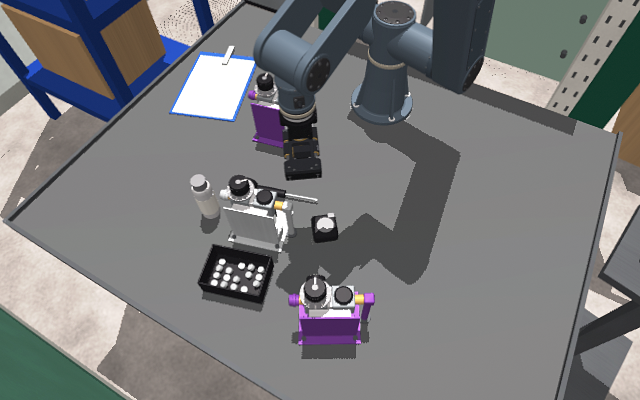

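The knob top has dropped about 6 zoomed pixels in the scene view ((349,227) to (351,233)). In the top view the line runs from (371,302) to (347,326), which is about 135°. The bystanders haven't moved and the arm touches nothing, so I'm handing in.

```bash
python3 - <<'E'
from rig import *
from h import *
s=calibration("scene");t=calibration("top");g=lambda x,y:(160+x/4.5-.4,130+y/4.5-.4);f=lambda x,y:(290+x/4-.4,80+y/4-.4)
o1,d1=ray(t,f(371,302));o2,d2=ray(s,g(351,233))
a=np.linalg.lstsq(np.c_[d1,-d2],o2-o1,rcond=None)[0];print(o1+a[0]*d1,o2+a[1]*d2)
v=onz(t,f(347,326),.212)-onz(t,f(371,302),.212);print(np.degrees(np.arctan2(v[1],v[0])))
print(hand_in())
E
```

```text
[ 0.60774325 -0.12149587  0.21292475] [ 0.60802398 -0.12196549  0.21305354]
134.215507515315
the job is handed in; nothing more can be done
None
```

I turned the knob one click clockwise without gripping it, pressed it fully down, and handed the job in. The interface gave no verdict.

- **Turn:** With the fingers shut, one side of the fingertips pushed the rim round in a 30° arc at about 7 N. The white line went from about 165° to about 135° in the base frame, which is click 1 to click 2. I checked this while the knob was still raised.
- **Press:** I pushed straight down on the knob's centre until it stopped hard. The force rose to 35 N, with the fingertip at a height of 0.2119 m.
- **Last checks:** After I backed away, the two camera views put the knob top at 0.213 m. That is 1 mm above the nominal 0.212 m and within measurement error. The line read 134°.
- **Surroundings:** By eye, the four bystanders look unmoved. The contact force was back to about zero, with the arm clear of everything. The robot clock read about 7.8 s. No check failed, but the top view was partly blocked by the arm, hiding most of the tape measure and part of the screwdriver. I judged those two from the scene view.

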